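# Clear the breakfast leftovers with the crumb scoop

### The arm

A 6-joint arm with a two-finger parallel gripper is mounted at the origin on the work surface. World frame = base frame: x ahead of the robot, y to its left, z up, the work surface at z = 0. Lengths are in m, angles in rad, forces in N, time in s.
With the tool pointing down it reaches from about 0.25 to 0.775 m from the base axis. Payload 4 kg.
Tool frame: the origin (TCP) lies on the centre line of the jaws, within the pads' length; the fingertips stand robot.tips_ahead ahead of it and the grasp point (between the pads) lies 8 mm behind it (robot.tips_ahead is the distance from the TCP to the fingertips, in m); z points along the fingers, y is the line along which they close (so a half turn about z gives the same grasp; the last joint's range is limited). The gripper opens to 94 mm and grips with 3 to 60 N. Pads are 16 mm wide; open, the fingers measure 119 mm over their backs; the gripper's body (75 mm by 177 mm) begins 78 mm behind the grasp point.
Start: joints at [-1.31, 0.087, 1.371, -0, 1.684, -0.103], TCP at [0.196, -0.514, 0.217] pointing down, gripper open.
Joint ranges: [-3.1, 3.1], [-0.76, 2.03], [0.27, 2.55], [-1.08, 4.22], [0.17, 2.65], [-2.57, 2.57]. Speed limits (rad/s): [2.79, 2.79, 3.14, 3.14, 3.14, 3.14].

### API

Orientations are given as [roll, pitch, yaw] about the fixed x, y, z axes, in that order (R = Rz(yaw) Ry(pitch) Rx(roll)).
In Python, from bench import robot, snapshot, close_job, spotter gives the robot as it stands. The module is installed in compiled form; this text tells all that it offers.
- The arm moves only by the tool servo_tool, never from a script. Its argument "commands" is one flat list of numbers, 7 for each row, row after row: the shift along the tool's x, y, z in m, then the turn, a rotation vector about the tool's x, y, z in degrees, then the finger opening in m, from 0 to 0.094. In form: [x, y, z, ax, ay, az, grip, x, y, z, ax, ay, az, grip, ...]. A call has 1 to 10 rows; each row is the pose to reach, as a shift and turn from the pose commanded when the call began, along the tool's axes at that moment; what a row does not reach only later rows make up. A row lasts 1/8 s, in which the tool goes at most 62.5 mm and 10.7 degrees, less where a joint would pass 70% of its speed; a pose out of reach is approached as far as the arm can. A call with a gripper value outside its range is refused whole. The fingers move at their own pace and stop on an object; the grip force is fixed at half the most. Time passes only in rows, so rows that repeat a pose let the fingers close. It gives the time, the measured TCP pose, the force, the opening and the grip force at its end, in the units of the state.
- robot.get_obs(): the state, without advancing time (a new reading comes with each control period).
- snapshot(name): name is "scene" or "top" or "wrist"; returns a dict with "img" (480x640x3 uint8, blue, green, red), "camera_matrix" (3x3 intrinsics, pixels), "extrinsics" (4x4, takes a point from camera to world coordinates); the wrist camera has in their place "hand_eye" (4x4, takes a point from camera to tool coordinates, whose origin is the TCP and whose axes are the flange's). Camera axes: x right, y down, z forward; pixel columns grow to the right and rows downward; lengths in m; the calibration is good to about 2 mm. A picture is of the moment at which its call begins: read the wrist's pose just before it. There is no depth.
- close_job(): hands the job in; it is judged then, once.
Trained networks look in a picture, given as the dict that the camera call returned (one of the last four; its "shot" number tells which), for a name from the list of things; names that differ only in an ending like _2 or _b are one class to them, and where a whole thing is asked for, a point or a joint stands for the part that bears it (a point fixed in the world has none). Each returns a list of dicts, best first, with "conf" (0 to 1); they miss things now and then, are a little off and sometimes report something else, mostly with a low value. They report only what shows in the picture. A call takes as long as a camera call.
- spotter.trace(name, picture): "region" (480x640 bool, what is visible of it) and "box" ([left, top, width, height] in pixels, round what is visible of it).
The state is a dict: "time": time; "joint_positions": joint angles; "qvel": joint speeds; "joint_torque": joint torques, N m; "tool_pos": TCP position; "ee_rot": TCP orientation; "wrist_force": force on the tool from outside, world axes, zero at the start; "wrist_torque": the same for the moment, N m; "width": finger opening in m; "finger_force": force on a finger pad.
Only numpy, scipy, OpenCV 4.12 (cv2) and the standard library are available. Lean on these libraries where they do the work, as an engineer would, in place of code of your own. Each camera call takes 0.05 s, during which the arm holds its last target. There are 200 camera calls.

### The job

Breakfast is over: clear the leftovers with the crumb scoop, bread first: gather all the bread chunks on it so that they lie there together, carry it by its wooden grip and tip them off over its open end into the food-waste caddy that already holds the loaf heel. Then do the same with all the orange halves, tipping them into the other caddy, the one with the apple; whatever misses a caddy is put in afterwards, and the heel and the apple stay in theirs. Finish with the empty scoop lying flat on the middle of its cork mat, lined up with the mat, and leave the jam jar and the mug alone.

Things in the scene. Friction and masses are not known exactly. Their poses are not given: they have to be found in the camera images.
- scoop: Loose aluminium crumb scoop (flat pan), 240 (x) x 204 (y) mm, 0.32 kg, floor 6 mm; 4 mm wide rims to 24 mm above the underside on both sides and rear (-x); front (+x) open, no lip. Bread and oranges slide off from 0.3 to 0.55 rad. Upright wooden grip 70 (x) x 18 (y) mm at x -80, y 0, top at 62 mm. Origin: centre of underside, z up. Starts flat on the mat, open end roughly away from the robot.
- scoop_grip (a point): Point in the scoop's wooden grip at which to pinch it (fingers closing along the scoop's y, 18 mm): x -80, y 0, 45 mm above the scoop's underside.
- scoop_lip (a point): Middle of the scoop's open front edge, on the upper face of its floor: x +120, y 0, 6 mm above the underside.
- mat: Fixed cork mat, 300 (x) by 250 (y) by 4 mm thick, the scoop's home. Origin: centre of its underside, on the table; the top is 4 mm up.
- caddy_a: Grey open-topped food-waste caddy at the robot's left, fixed, 270 (x) by 200 (y) by 70 mm high, walls 6 mm, floor 6 mm thick. Origin: centre of its underside, on the table. Identical with caddy_b.
- caddy_b: Grey open-topped food-waste caddy at the robot's right, fixed, identical with caddy_a. Origin: centre of its underside.
- heel: Dark crusty heel of a loaf, 90 x 62 x 44 mm high, lying in one of the two caddies (either one): that caddy gets the bread. Origin: centre of its underside.
- apple: Dull green apple, 72 mm across and 62 mm high, lying in the other caddy, which gets the oranges. Origin: centre of its underside.
- jam_jar: Dark red jam jar with steel cap, 68 mm across, 70 mm high, on the table beyond the work. Bystander. Origin: centre of its underside.
- mug: White ceramic mug, 72 mm across, 70 mm high, on the table beyond the work. Bystander. Origin: centre of its underside.
- chunk1: Leftover chunk of crusty bread, firm, a block 62 mm long (its x) by 42 mm wide (its y) by 46 mm high (its z), 30 g. Origin: its centre. Starts flat on the table; 2 or 3 of the three, all alike, are present (None if absent).
- chunk2: Leftover chunk of crusty bread, firm, a block 62 mm long (its x) by 42 mm wide (its y) by 46 mm high (its z), 30 g. Origin: its centre. Starts flat on the table; 2 or 3 of the three, all alike, are present (None if absent).
- chunk3: Leftover chunk of crusty bread, firm, a block 62 mm long (its x) by 42 mm wide (its y) by 46 mm high (its z), 30 g. Origin: its centre. Starts flat on the table; 2 or 3 of the three, all alike, are present (None if absent).
- orange1: Squeezed orange half, firm, a dome 60 mm across and 36 mm high lying on its flat cut face, its sides upright for the lower 24 mm, 45 g. Origin: on its axis at half height, 18 mm above the cut face; z from the cut face to the dome. Starts on the table; 2 or 3 of the three, all alike, are present (None if absent).
- orange2: Squeezed orange half, firm, a dome 60 mm across and 36 mm high lying on its flat cut face, its sides upright for the lower 24 mm, 45 g. Origin: on its axis at half height, 18 mm above the cut face; z from the cut face to the dome. Starts on the table; 2 or 3 of the three, all alike, are present (None if absent).
- orange3: Squeezed orange half, firm, a dome 60 mm across and 36 mm high lying on its flat cut face, its sides upright for the lower 24 mm, 45 g. Origin: on its axis at half height, 18 mm above the cut face; z from the cut face to the dome. Starts on the table; 2 or 3 of the three, all alike, are present (None if absent).

How it is judged:
By the outcome, as a careful person would: the job done as asked, in the order asked, and still so for the second after the job is handed in, with the robot touching nothing.
Of chunk1, chunk2, chunk3 only 2 to 3 are there at a start; the rules pass over those that are not, and their reading is None.
Of orange1, orange2, orange3 only 2 to 3 are there at a start; the rules pass over those that are not, and their reading is None.
At some moment in a run one of chunk1, chunk2, chunk3, orange1, orange2, orange3 may be knocked a few centimetres aside while the robot is not near it.
It also fails if it takes over 210 s, if anything falls off the work surface, if the arm or the gripper's body presses on something with over 40 N, if the wrist force passes 120 N, or if a joint passes its speed limit or range.

## Working session

There is one attempt and no reset: what is moved stays moved. The work goes in short steps, Python scripts to look and compute and a tool call to move; the robot and the scene stay as the last step left them, time stands still between calls to the robot, and variables do not carry over. Pictures are saved under pics/ and viewed, at most 14 in all, crops included, and the job is handed in when it is done.

Besides the shell and the picture viewer there is one more tool, called after "Call:" as name(argument=value, ...), one argument or row to a line, values as JSON. servo_tool: Moves the arm, as the interface text tells. Its arguments: {"type":"object","properties":{"commands":{"type":"array","items":{"type":"number"}}},"required":["commands"]}

```bash
mkdir -p pics; cat > h.py <<'E'
import numpy as np, cv2
from bench import robot, snapshot, close_job, spotter
def ray(p,uv,h):
    K=p["camera_matrix"];E=np.array(p["extrinsics"])
    d=E[:3,:3]@np.linalg.inv(K)@np.array([uv[0],uv[1],1.]);o=E[:3,3]
    return o+d*(h-o[2])/d[2]
def find(p,name,h,minc=0.3):
    out=[]
    for r in spotter.trace(name,p):
        if r["conf"]<minc: continue
        c,_=cv2.findContours(r["region"].astype(np.uint8),0,2)
        c=max(c,key=cv2.contourArea)
        pts=np.array([ray(p,q[0],h)[:2] for q in c])*1000
        (cx,cy),(w,l),a=cv2.minAreaRect(pts.astype(np.float32))
        out.append((round(r["conf"],2),np.round([cx,cy,w,l,a],0).tolist(),np.array(r["box"]).tolist()))
    return out
E
python3 - <<'E'
from h import *
o=robot.get_obs();print(o["time"],o["tool_pos"],o["ee_rot"],robot.tips_ahead)
for n in("top","scene"):
    p=snapshot(n);cv2.imwrite(f"pics/{n}0.png",p["img"]);print(n,p["shot"],np.round(p["extrinsics"],3).tolist(),np.round(p["camera_matrix"],1).tolist())
    if n=="top":
        for k,h in dict(scoop=.024,mat=.004,caddy_a=.07,heel=.05,apple=.05,chunk1=.046,orange1=.024,jam_jar=.07,mug=.07).items():
            print(k,*find(p,k,h),sep="\n  ")
E
```

```text
0.0 [ 0.19556199 -0.51350394  0.21530656] [-3.13939380e+00 -2.47765746e-04  3.63798663e-01] 0.011
top 1 [[0.001, -0.995, 0.105, 0.497], [-1.0, 0.002, 0.028, -0.009], [-0.028, -0.105, -0.994, 1.152], [0.0, 0.0, 0.0, 1.0]] [[489.2, 0.0, 314.0], [0.0, 489.2, 241.0], [0.0, 0.0, 1.0]]
scoop
  (0.81, [621.0, 24.0, 240.0, 208.0, 4.0], [265.4, 187.1, 97.4, 108.5])
mat
caddy_a
  (0.92, [497.0, 382.0, 220.0, 270.0, 89.0], [100.0, 232.8, 103.7, 121.1])
  (0.73, [437.0, -214.0, 46.0, 65.0, 20.0], [405.9, 308.9, 35.2, 23.2])
  (0.63, [512.0, -382.0, 216.0, 269.0, 87.0], [450.4, 220.0, 101.9, 133.0])
heel
apple
  (0.66, [514.0, -389.0, 225.0, 277.0, 87.0], [446.3, 222.0, 106.5, 131.0])
  (0.6, [507.0, -411.0, 70.0, 67.0, 88.0], [492.7, 272.1, 34.3, 30.1])
chunk1
  (0.82, [435.0, -219.0, 48.0, 69.0, 20.0], [404.1, 307.6, 34.1, 25.9])
  (0.58, [430.0, 62.0, 48.0, 63.0, 32.0], [279.2, 307.5, 30.3, 30.8])
  (0.31, [743.0, 235.0, 79.0, 64.0, 45.0], [204.0, 171.4, 34.3, 28.3])
orange1
  (0.64, [633.0, 193.0, 61.0, 59.0, 90.0], [228.8, 221.6, 25.3, 22.0])
  (0.57, [428.0, -81.0, 62.0, 60.0, 64.0], [345.9, 311.3, 28.6, 23.5])
jam_jar
  (0.69, [738.0, 229.0, 77.0, 64.0, 45.0], [206.1, 169.3, 36.0, 30.4])
mug
  (0.76, [750.0, -197.0, 69.0, 112.0, 49.0], [395.1, 155.3, 39.2, 46.1])
scene 2 [[0.764, 0.504, -0.403, 1.113], [0.645, -0.585, 0.491, -0.647], [0.011, -0.635, -0.772, 1.052], [0.0, 0.0, 0.0, 1.0]] [[539.9, 0.0, 328.6], [0.0, 539.9, 246.4], [0.0, 0.0, 1.0]]
```

View pics/top0.png

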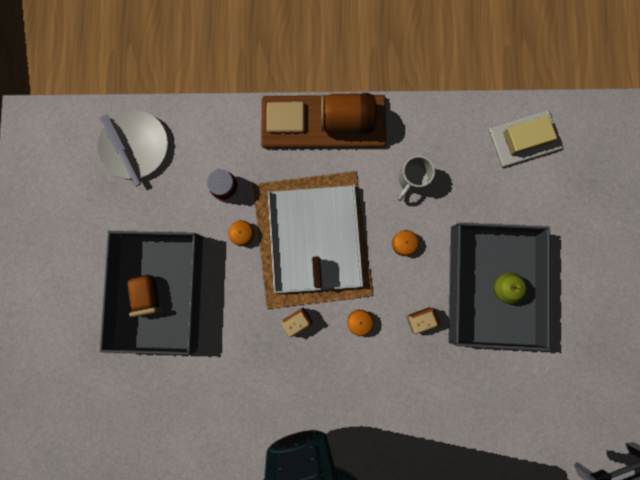

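View pics/scene0.png

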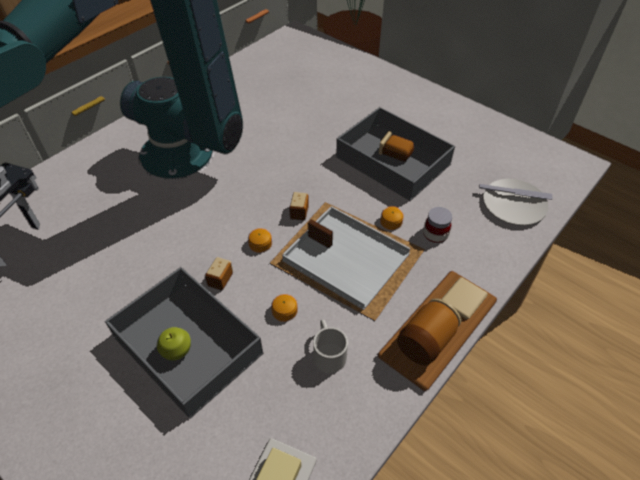

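```bash
cat >> h.py <<'E'
from scipy.spatial.transform import Rotation as Ro
def rows(*wps):
    """wps: (x,y,z mm, yaw deg, tilt deg, grip m, n rows); prints tool-frame rows from the present pose"""
    o=robot.get_obs();p0=np.array(o["tool_pos"]);R0=Ro.from_euler("xyz",o["ee_rot"])
    print("t",round(o["time"],2),"at",np.round(p0*1000,1),"rpy",np.round(np.degrees(o["ee_rot"]),1),"w",round(o["width"],4))
    for x,y,z,yaw,tilt,g,n in wps:
        R=Ro.from_euler("z",yaw,degrees=True)*Ro.from_euler("y",tilt,degrees=True)*Ro.from_euler("x",180,degrees=True)
        s=R0.inv().apply(np.array([x,y,z])/1000-p0);v=(R0.inv()*R).as_rotvec(degrees=True)
        print(f"{n} x",", ".join(f"{a:.3f}" for a in s)+", "+", ".join(f"{a:.1f}" for a in v)+f", {g}")
def local(c,yaw,x,y):
    a=np.radians(yaw);return np.round([c[0]+x*np.cos(a)-y*np.sin(a),c[1]+x*np.sin(a)+y*np.cos(a)],1)
E
python3 - <<'E'
from h import *
p=snapshot("top");im=p["img"]
print("orange?",ray(p,(405,243),.02)*1000)
print("grip top ends",ray(p,(318,257),.062)*1000,ray(p,(317,287),.062)*1000)
hsv=cv2.cvtColor(im,cv2.COLOR_BGR2HSV)
m=cv2.inRange(hsv,(5,90,50),(22,255,255));k=np.zeros_like(m);k[165:312,250:378]=255;m&=k
m=cv2.morphologyEx(m,cv2.MORPH_OPEN,np.ones((3,3)))
n,l,s,c=cv2.connectedComponentsWithStats(m);i=[j for j in range(1,n) if s[j,4]>100];print(s[i])
j=max(i,key=lambda q:s[q,4])
pts=cv2.findNonZero((np.isin(l,[q for q in i if s[q,4]>400])).astype(np.uint8)).reshape(-1,2)
print("mat",cv2.minAreaRect(np.array([ray(p,q,.004)[:2]*1000 for q in pts],np.float32)))
w=cv2.inRange(hsv,(0,0,120),(180,70,255));w&=k;n,l,s,c=cv2.connectedComponentsWithStats(w);j=1+np.argmax(s[1:,4]);pts=cv2.findNonZero((l==j).astype(np.uint8)).reshape(-1,2)
print("scoop",s[j],cv2.minAreaRect(np.array([ray(p,q,.02)[:2]*1000 for q in pts],np.float32)))
print("caddies",find(p,"caddy_a",.07))
cv2.imwrite("pics/c.png",cv2.resize(im[160:340,220:460],None,fx=3,fy=3,interpolation=2))
rows((434,-223,120,110,0,.094,10),(434,-223,22,110,0,.094,4),(434,-223,22,110,0,.03,4))
E
```

```text
orange? [ 610.89142631 -187.90171177   20.        ]
grip top ends [575.50604519  12.61445236  62.        ] [508.80532042  14.79440597  62.        ]
[[ 255  171  118  138 3325]]
mat ((622.5748901367188, 28.9031982421875), (299.3979797363281, 250.64691162109375), 7.095158576965332)
scoop [ 272  184   90  108 7278] ((623.6384887695312, 15.68310546875), (238.8006591796875, 193.97674560546875), 4.756288051605225)
caddies [(0.62, [497.0, 384.0, 220.0, 270.0, 89.0], [98.6, 231.7, 106.5, 122.0])]
t 0.65 at [ 195.7 -514.   216.5] rpy [180.    0.   20.8] w 0.0943
10 x 0.326, -0.187, 0.097, 0.0, 0.0, -89.2, 0.094
4 x 0.326, -0.187, 0.195, 0.0, 0.0, -89.2, 0.094
4 x 0.326, -0.187, 0.195, 0.0, 0.0, -89.2, 0.03
```

View pics/c.png

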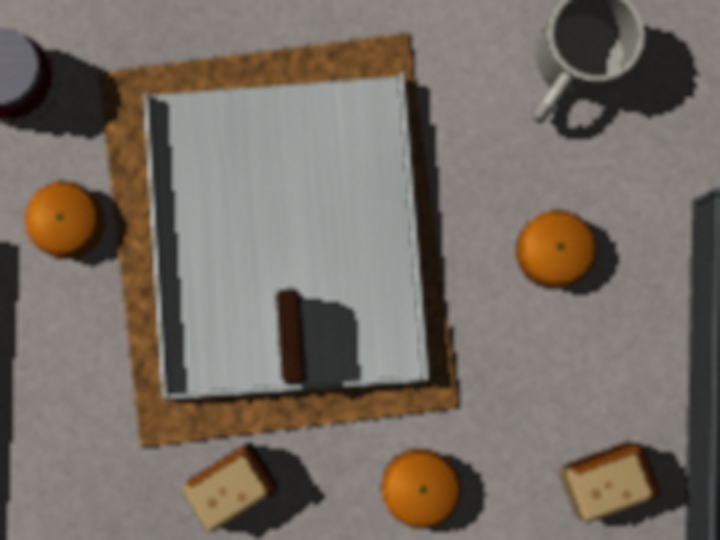

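Call:
servo_tool(
  commands=[0.326, -0.187, 0.097, 0, 0, -89.2, 0.094, 0.326, -0.187, 0.097, 0, 0, -89.2, 0.094, 0.326, -0.187, 0.097, 0, 0, -89.2, 0.094, 0.326, -0.187, 0.097, 0, 0, -89.2, 0.094, 0.326, -0.187, 0.097, 0, 0, -89.2, 0.094, 0.326, -0.187, 0.097, 0, 0, -89.2, 0.094, 0.326, -0.187, 0.097, 0, 0, -89.2, 0.094, 0.326, -0.187, 0.097, 0, 0, -89.2, 0.094, 0.326, -0.187, 0.097, 0, 0, -89.2, 0.094, 0.326, -0.187, 0.097, 0, 0, -89.2, 0.094],
)

```text
time: 1.9
tool_pos: [0.4339, -0.2232, 0.1196]
ee_rot: [3.141, 0.0, 1.92]
wrist_force: [-1.0, 0.2, -1.1]
width: 0.0942
finger_force: 0.0
```

```bash
python3 - <<'E'
from h import *
p=snapshot("top");print(find(p,"chunk1",.046))
c=(621,22);a=local(c,4.5,60,0);print(a)
rows((434,-223,22,110,0,.094,4),(434,-223,22,110,0,.03,4),(434,-223,120,110,0,.03,4),(*a,120,4.5,0,.03,10),(*a,34,4.5,0,.03,4))
E
```

```text
[(0.93, [429.0, -204.0, 46.0, 36.0, 21.0], [404.1, 308.5, 28.7, 22.3]), (0.64, [429.0, 62.0, 43.0, 63.0, 34.0], [279.1, 307.0, 31.4, 33.5])]
[680.8  26.7]
t 2.0 at [ 433.8 -223.3  119.5] rpy [180.   0. 110.] w 0.0939
4 x 0.000, 0.000, 0.098, 0.0, 0.0, -0.0, 0.094
4 x 0.000, 0.000, 0.098, 0.0, 0.0, -0.0, 0.03
4 x 0.000, 0.000, -0.000, 0.0, 0.0, -0.0, 0.03
10 x 0.151, 0.318, -0.000, 0.0, 0.0, 105.5, 0.03
4 x 0.151, 0.318, 0.086, 0.0, 0.0, 105.5, 0.03
```

Call:
servo_tool(
  commands=[0, 0, 0.098, 0, 0, 0, 0.094, 0, 0, 0.098, 0, 0, 0, 0.094, 0, 0, 0.098, 0, 0, 0, 0.03, 0, 0, 0.098, 0, 0, 0, 0.03, 0, 0, 0.098, 0, 0, 0, 0.03, 0, 0, 0.098, 0, 0, 0, 0.03, 0, 0, 0.098, 0, 0, 0, 0.03, 0, 0, 0, 0, 0, 0, 0.03, 0, 0, 0, 0, 0, 0, 0.03],
)

```text
time: 3.12
tool_pos: [0.4346, -0.2237, 0.1223]
ee_rot: [3.14, 0.003, 1.921]
wrist_force: [0.9, -0.7, -0.4]
width: 0.0419
finger_force: 30.0
```

Call:
servo_tool(
  commands=[0.151, 0.318, 0, 0, 0, -74.5, 0.03, 0.151, 0.318, 0, 0, 0, -74.5, 0.03, 0.151, 0.318, 0, 0, 0, -74.5, 0.03, 0.151, 0.318, 0, 0, 0, -74.5, 0.03, 0.151, 0.318, 0, 0, 0, -74.5, 0.03, 0.151, 0.318, 0, 0, 0, -74.5, 0.03, 0.151, 0.318, 0, 0, 0, -74.5, 0.03, 0.151, 0.318, 0, 0, 0, -74.5, 0.03, 0.151, 0.318, 0, 0, 0, -74.5, 0.03],
)

```text
time: 4.25
tool_pos: [0.6806, 0.0272, 0.1195]
ee_rot: [-3.141, -0.0, -3.065]
wrist_force: [0.5, 0.6, -1.2]
width: 0.042
finger_force: 30.0
```

```bash
python3 - <<'E'
from h import *
p=snapshot("top")
print("scoop",find(p,"scoop",.024));print(find(p,"chunk1",.046))
c=(621,22);a=local(c,4.5,60,0);print(a)
rows((*a,34,184.5,0,.03,3),(429,64,120,124,0,.094,8))
E
```

```text
scoop [(0.64, [622.0, 57.0, 125.0, 124.0, 88.0], [273.6, 190.6, 88.8, 101.4])]
[(0.54, [671.0, 30.0, 39.0, 18.0, 90.0], [300.2, 212.3, 17.6, 9.1])]
[680.8  26.7]
t 4.4 at [680.6  27.  119.8] rpy [-180.     0.  -175.6] w 0.0416
3 x -0.000, -0.000, 0.086, -0.0, 0.0, -0.1, 0.03
8 x 0.248, 0.056, -0.000, 0.0, 0.0, 60.4, 0.094
```

Call:
servo_tool(
  commands=[0, 0, 0.075, 0, 0, 0, 0.03, 0, 0, 0.0855, 0, 0, 0, 0.03, 0, 0, 0.0855, 0, 0, 0, 0.03, 0, 0, 0.0855, 0, 0, 0, 0.065, 0, 0, 0.0855, 0, 0, 0, 0.065, 0, 0, 0.0855, 0, 0, 0, 0.065, 0, 0, 0, 0, 0, 0, 0.07, 0, 0, 0, 0, 0, 0, 0.094],
)

```text
time: 5.4
tool_pos: [0.6823, 0.0275, 0.1232]
ee_rot: [-3.141, 0.005, -3.062]
wrist_force: [0.5, -0.4, 0.7]
width: 0.0764
finger_force: 0.0
```

Call:
servo_tool(
  commands=[0.248, 0.056, 0, 0, 0, 60.4, 0.094, 0.248, 0.056, 0, 0, 0, 60.4, 0.094, 0.248, 0.056, 0, 0, 0, 60.4, 0.094, 0.248, 0.056, 0, 0, 0, 60.4, 0.094, 0.248, 0.056, 0, 0, 0, 60.4, 0.094, 0.248, 0.056, 0, 0, 0, 60.4, 0.094, 0.248, 0.056, 0, 0, 0, 60.4, 0.094],
)

```text
time: 6.28
tool_pos: [0.4288, 0.0638, 0.1192]
ee_rot: [-3.141, -0.0, 2.168]
wrist_force: [-0.2, -0.1, -0.2]
width: 0.0942
finger_force: 0.0
```

```bash
python3 - <<'E'
from h import *
p=snapshot("top")
print("scoop",find(p,"scoop",.024));print("on scoop",find(p,"chunk1",.056));print(find(p,"orange1",.024))
c=(621,22);a=local(c,4.5,-7,0);print(a)
rows((429,64,22,124,0,.094,2),(429,64,120,124,0,.03,2),(*a,120,184.5,0,.03,6))
E
```

```text
scoop [(0.66, [620.0, 23.0, 241.0, 209.0, 4.0], [267.8, 184.1, 93.5, 108.6])]
on scoop [(0.77, [687.0, 30.0, 67.0, 43.0, 4.0], [299.3, 193.2, 22.4, 28.9])]
[(0.72, [609.0, -186.0, 62.0, 58.0, 90.0], [391.7, 230.9, 28.6, 27.1]), (0.67, [429.0, -82.0, 59.0, 56.0, 45.0], [347.1, 308.9, 24.0, 27.0]), (0.61, [633.0, 193.0, 61.0, 59.0, 90.0], [229.4, 221.0, 25.8, 25.3]), (0.41, [695.0, 31.0, 66.0, 45.0, 0.0], [300.1, 194.7, 17.6, 25.1])]
[614.   21.5]
t 6.47 at [429.2  63.7 119.3] rpy [-180.    -0.   124.2] w 0.0938
2 x 0.000, 0.000, 0.097, -0.0, -0.0, 0.2, 0.094
2 x 0.000, -0.000, -0.001, -0.0, -0.0, 0.2, 0.03
6 x -0.139, 0.129, -0.001, -0.0, -0.0, -60.3, 0.03
```

Call:
servo_tool(
  commands=[0, 0, 0.097, 0, 0, 0, 0.094, 0, 0, 0.097, 0, 0, 0, 0.094, 0, 0, 0.097, 0, 0, 0, 0.03, 0, 0, 0.097, 0, 0, 0, 0.03, 0, 0, 0.097, 0, 0, 0, 0.03, 0, 0, 0.097, 0, 0, 0, 0.03, 0, 0, 0.097, 0, 0, 0, 0.03, 0, 0, 0, 0, 0, 0, 0.03, 0, 0, 0, 0, 0, 0, 0.03],
)

```text
time: 7.6
tool_pos: [0.43, 0.0638, 0.1222]
ee_rot: [3.139, 0.002, 2.167]
wrist_force: [0.9, -0.8, -0.6]
width: 0.0415
finger_force: 29.9
```

Call:
servo_tool(
  commands=[-0.139, 0.129, 0, 0, 0, -60.3, 0.03, -0.139, 0.129, 0, 0, 0, -60.3, 0.03, -0.139, 0.129, 0, 0, 0, -60.3, 0.03, -0.139, 0.129, 0, 0, 0, -60.3, 0.03, -0.139, 0.129, 0, 0, 0, -60.3, 0.03, -0.139, 0.129, 0, 0, 0, -60.3, 0.03, -0.139, 0.129, 0, 0, 0, -60.3, 0.03],
)

```text
time: 8.48
tool_pos: [0.6139, 0.0211, 0.1193]
ee_rot: [-3.142, -0.0, -3.065]
wrist_force: [-0.1, -0.4, -0.9]
width: 0.0414
finger_force: 29.9
```

Call:
servo_tool(
  commands=[0, 0, 0.075, 0, 0, 0, 0.03, 0, 0, 0.0855, 0, 0, 0, 0.03, 0, 0, 0.0855, 0, 0, 0, 0.03, 0, 0, 0.0855, 0, 0, 0, 0.065, 0, 0, 0.0855, 0, 0, 0, 0.065, 0, 0, 0.0855, 0, 0, 0, 0.065, 0, 0, 0, 0, 0, 0, 0.065, 0.072, 0.006, 0, 0, 0, 0, 0.065, 0.072, 0.006, 0, 0, 0, 0, 0.065],
)

```text
time: 9.6
tool_pos: [0.5399, 0.0217, 0.1206]
ee_rot: [-3.141, 0.001, -3.064]
wrist_force: [0.6, -0.9, -0.2]
width: 0.0648
finger_force: 0.0
```

```bash
python3 - <<'E'
from h import *
q=snapshot("wrist");cv2.imwrite("pics/w1.png",q["img"])
c=(621,22);a=local(c,4.5,-80,0);print(a)
rows((*a,41,184.5,0,.05,3))
o=robot.get_obs();R=Ro.from_euler("xyz",o["ee_rot"]).as_matrix();H=np.array(q["hand_eye"])
T=np.eye(4);T[:3,:3]=R;T[:3,3]=o["tool_pos"];q["extrinsics"]=T@H
for n,h in(("scoop_grip",.066),("chunk1",.056)): print(n,find(q,n,h))
E
```

```text
[541.2  15.7]
t 9.65 at [539.7  21.7 120.4] rpy [-180.     0.  -175.6] w 0.065
3 x -0.001, -0.006, 0.079, -0.0, 0.0, -0.1, 0.05
scoop_grip [(0.59, [560.0, 17.0, 138.0, 173.0, 4.0], [172.8, 188.0, 279.7, 266.8])]
chunk1 [(0.81, [695.0, 28.0, 46.0, 42.0, 4.0], [290.0, 417.3, 53.1, 45.6]), (0.68, [603.0, 20.0, 67.0, 42.0, 4.0], [284.9, 299.6, 59.5, 82.1]), (0.43, [565.0, 17.0, 143.0, 181.0, 4.0], [174.3, 189.3, 278.7, 264.8]), (0.43, [588.0, -160.0, 51.0, 71.0, 30.0], [16.7, 262.0, 92.0, 75.8])]
```

View pics/w1.png

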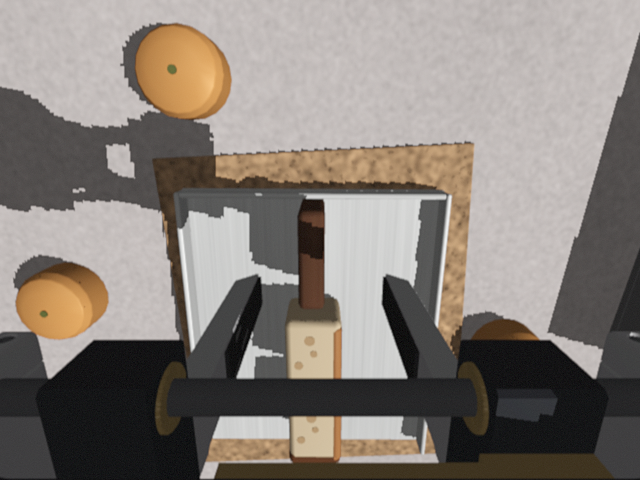

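Call:
servo_tool(
  commands=[-0.002, -0.006, 0.06, 0, 0, 0, 0.06, -0.002, -0.006, 0.079, 0, 0, 0, 0.06, -0.002, -0.006, 0.079, 0, 0, 0, 0.06, -0.002, -0.006, 0.079, 0, 0, 0, 0.005, -0.002, -0.006, 0.079, 0, 0, 0, 0.005, -0.002, -0.006, 0.079, 0, 0, 0, 0.005, -0.002, -0.006, 0.079, 0, 0, 0, 0.005, -0.002, -0.006, 0.079, 0, 0, 0, 0.005, -0.002, -0.006, 0.079, 0, 0, 0, 0.005],
)

```text
time: 10.88
tool_pos: [0.5444, 0.0154, 0.041]
ee_rot: [-3.141, 0.001, -3.065]
wrist_force: [-0.1, -1.1, 2.0]
width: 0.0181
finger_force: 30.0
```

Call:
servo_tool(
  commands=[0, 0, -0.01, 0, 0, 0, 0.005, 0, 0, -0.02, 0, 0, 0, 0.005, 0, 0, -0.04, 0, 0, 0, 0.005, 0, 0, -0.06, 0, 0, 0, 0.005, 0, 0, -0.08, 0, 0, 0, 0.005, 0, 0, -0.08, 0, 0, 0, 0.005],
)

```text
time: 11.62
tool_pos: [0.5454, 0.0157, 0.1226]
ee_rot: [-3.141, 0.004, -3.064]
wrist_force: [0.2, 0.3, -3.1]
width: 0.018
finger_force: 30.0
```

```bash
python3 - <<'E'
from h import *
q=snapshot("wrist");s=snapshot("scene");cv2.imwrite("pics/w2.png",np.vstack([cv2.resize(q["img"],(400,300)),cv2.resize(s["img"][120:360,200:520],(400,300))]))
rows((541,16,200,184.5,0,.005,3))
o=robot.get_obs();print(o["wrist_force"],o["wrist_torque"])
E
```

```text
t 11.72 at [543.7  15.8 120. ] rpy [ 180.    -0.  -175.5] w 0.0177
3 x 0.003, 0.000, -0.080, 0.0, -0.0, -0.0, 0.005
[-0.36870982  0.09754027 -3.64869734] [0.07748211 0.0990273  0.02994558]
```

View pics/w2.png

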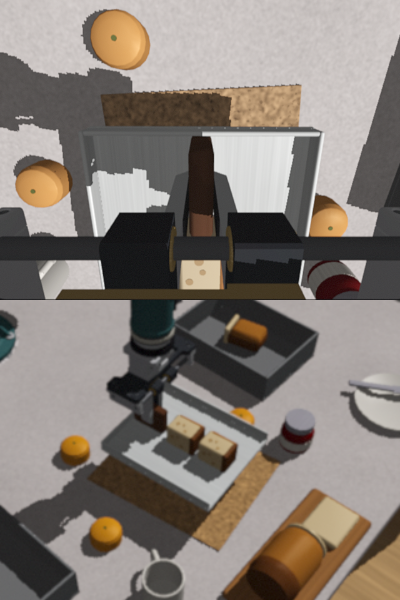

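```bash
cat >> h.py <<'E'
def pour(lr,az,lz,th,origin=(0,0),off=(197,-31)):
    t=np.radians(th);a=np.radians(az)
    r=lr-(off[0]*np.cos(t)+off[1]*np.sin(t));z=lz+off[0]*np.sin(t)-off[1]*np.cos(t)
    return (r*np.cos(a),r*np.sin(a),z,az+180,-th)
E
python3 - <<'E'
from h import *
p=snapshot("top");print(find(p,"caddy_a",.07),"heel",ray(p,(143,293),.05))
P=pour(605,38,150,0);print(P)
s=np.array([544,16,120,184.5,0]);e=np.array(P)
f=[.03,.08,.15,.23,.31,.39,.47,.55,.63,.71]
rows(*[(*(s+(e-s)*k),.005,1) for k in f],(*e,.005,1))
E
```

```text
[(0.95, [513.0, -381.0, 218.0, 275.0, 87.0], [449.4, 220.8, 100.2, 131.6]), (0.92, [497.0, 384.0, 220.0, 270.0, 89.0], [97.3, 231.2, 104.3, 125.0])] heel [0.49497232 0.40888927 0.05      ]
(np.float64(321.50838747154256), np.float64(251.1898819328686), np.float64(181.0), 218, 0)
t 11.82 at [543.2  15.8 119.1] rpy [ 180.    -0.2 -175.6] w 0.0179
1 x 0.005, 0.008, -0.003, 0.0, -0.2, -1.1, 0.005
1 x 0.016, 0.020, -0.006, 0.0, -0.2, -2.7, 0.005
1 x 0.030, 0.038, -0.010, 0.0, -0.1, -5.1, 0.005
1 x 0.046, 0.058, -0.015, 0.0, -0.1, -7.8, 0.005
1 x 0.062, 0.078, -0.020, 0.0, -0.1, -10.4, 0.005
1 x 0.079, 0.098, -0.024, 0.0, -0.1, -13.1, 0.005
1 x 0.095, 0.118, -0.029, 0.0, -0.1, -15.8, 0.005
1 x 0.111, 0.139, -0.034, 0.0, -0.1, -18.5, 0.005
1 x 0.128, 0.159, -0.039, 0.0, -0.1, -21.2, 0.005
1 x 0.144, 0.179, -0.044, 0.0, -0.1, -23.8, 0.005
1 x 0.203, 0.252, -0.061, 0.1, -0.1, -33.6, 0.005
```

Call:
servo_tool(
  commands=[0.004, 0.007, -0.005, 0, 0, -0.8, 0.005, 0.012, 0.019, -0.015, 0, 0, -2.4, 0.005, 0.025, 0.035, -0.027, 0, 0, -4.4, 0.005, 0.04, 0.052, -0.037, 0, 0, -6.8, 0.005, 0.055, 0.07, -0.045, 0, 0, -9.2, 0.005, 0.07, 0.088, -0.05, 0, 0, -11.6, 0.005, 0.085, 0.107, -0.055, 0, 0, -14, 0.005, 0.1, 0.126, -0.058, 0, 0, -16.4, 0.005, 0.114, 0.145, -0.06, 0, 0, -18.6, 0.005, 0.126, 0.164, -0.06, 0, 0, -20.6, 0.005],
)

```text
time: 13.08
tool_pos: [0.4043, 0.1705, 0.1807]
ee_rot: [-3.142, 0.0, -2.701]
wrist_force: [0.0, 0.2, -3.6]
width: 0.018
finger_force: 30.0
```

```bash
python3 - <<'E'
from h import *
rows((*pour(630,34,150,0),.005,1))
E
```

```text
t 13.07 at [404.3 170.5 180.7] rpy [-180.     0.  -154.8] w 0.018
1 x 0.011, 0.084, -0.000, -0.0, 0.0, -8.8, 0.005
```

Call:
servo_tool(
  commands=[0.002, 0.016, 0, 0, 0, -1.7, 0.005, 0.004, 0.034, 0, 0, 0, -3.5, 0.005, 0.007, 0.052, 0, 0, 0, -5.4, 0.005, 0.009, 0.067, 0, 0, 0, -7, 0.005, 0.01, 0.078, 0, 0, 0, -8.1, 0.005, 0.011, 0.084, 0, 0, 0, -8.8, 0.005, 0.011, 0.084, 0, 0, 0, -8.8, 0.005],
)

```text
time: 13.95
tool_pos: [0.3603, 0.241, 0.1804]
ee_rot: [-3.141, -0.0, -2.55]
wrist_force: [0.9, -0.5, -3.2]
width: 0.0178
finger_force: 30.0
```

```bash
python3 - <<'E'
from h import *
s=snapshot("scene");cv2.imwrite("pics/s2.png",s["img"][60:360,200:560])
rows(*[(*pour(630,34,z,t),.005,1) for z,t in((140,5),(128,10),(116,14),(108,17),(102,20),(100,23),(100,26),(100,29),(100,32),(100,35),(100,38),(100,41))])
E
```

```text
t 14.0 at [360.4 240.7 180.4] rpy [-180.    -0.  -146.2] w 0.0182
1 x -0.003, 0.002, -0.008, -0.0, 5.0, -0.2, 0.005
1 x -0.008, 0.002, -0.012, -0.0, 10.0, -0.2, 0.005
1 x -0.013, 0.002, -0.013, -0.0, 14.0, -0.2, 0.005
1 x -0.017, 0.002, -0.015, -0.0, 17.0, -0.2, 0.005
1 x -0.022, 0.002, -0.018, -0.0, 20.0, -0.2, 0.005
1 x -0.027, 0.002, -0.025, 0.0, 23.0, -0.2, 0.005
1 x -0.033, 0.002, -0.034, 0.0, 26.0, -0.2, 0.005
1 x -0.039, 0.002, -0.042, 0.0, 29.0, -0.2, 0.005
1 x -0.046, 0.002, -0.050, 0.0, 32.0, -0.2, 0.005
1 x -0.053, 0.002, -0.058, 0.0, 35.0, -0.2, 0.005
1 x -0.060, 0.002, -0.065, 0.0, 38.0, -0.2, 0.005
1 x -0.068, 0.002, -0.072, 0.0, 41.0, -0.2, 0.005
```

View pics/s2.png

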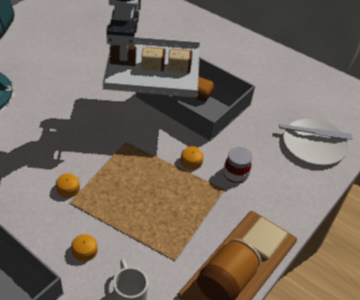

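Call:
servo_tool(
  commands=[-0.003, 0.002, -0.008, 0, 5, 0, 0.005, -0.008, 0.002, -0.012, 0, 10, 0, 0.005, -0.013, 0.002, -0.013, 0, 14, 0, 0.005, -0.017, 0.002, -0.015, 0, 17, 0, 0.005, -0.022, 0.002, -0.018, 0, 20, 0, 0.005, -0.025, 0.002, -0.022, 0, 21.5, 0, 0.005, -0.027, 0.002, -0.025, 0, 23, 0, 0.005, -0.03, 0.002, -0.03, 0, 24.5, 0, 0.005, -0.033, 0.002, -0.034, 0, 26, 0, 0.005, -0.033, 0.002, -0.034, 0, 26, 0, 0.005],
)

```text
time: 15.25
tool_pos: [0.3871, 0.2612, 0.2144]
ee_rot: [-3.141, -0.454, -2.551]
wrist_force: [0.1, -0.3, -3.6]
width: 0.0178
finger_force: 30.0
```

```bash
python3 - <<'E'
from h import *
p=snapshot("top");print(find(p,"chunk1",.1))
rows(*[(*pour(630,34,z,t),.005,1) for z,t in((100,29),(100,32),(100,35),(100,38),(100,41))])
E
```

```text
[(0.88, [505.0, 356.0, 61.0, 54.0, 36.0], [142.0, 273.4, 30.1, 29.9]), (0.7, [611.0, 27.0, 277.0, 230.0, 7.0], [252.4, 173.8, 118.1, 135.1])]
t 15.35 at [386.6 261.  214.4] rpy [-180.   -26.  -146.2] w 0.0176
1 x -0.002, -0.000, -0.010, 0.1, 3.0, -0.1, 0.005
1 x -0.004, -0.000, -0.020, 0.1, 6.0, -0.1, 0.005
1 x -0.007, -0.000, -0.030, 0.1, 9.0, -0.1, 0.005
1 x -0.011, -0.000, -0.040, 0.1, 12.0, -0.1, 0.005
1 x -0.015, -0.000, -0.050, 0.1, 15.0, -0.1, 0.005
```

Call:
servo_tool(
  commands=[-0.001, 0, -0.005, 0, 1.5, 0, 0.005, -0.002, 0, -0.01, 0, 3, 0, 0.005, -0.003, 0, -0.015, 0, 4.5, 0, 0.005, -0.004, 0, -0.02, 0, 6, 0, 0.005, -0.005, 0, -0.025, 0, 7.5, 0, 0.005, -0.007, 0, -0.03, 0, 9, 0, 0.005, -0.009, 0, -0.035, 0, 10.5, 0, 0.005, -0.011, 0, -0.04, 0, 12, 0, 0.005, -0.013, 0, -0.045, 0, 13.5, 0, 0.005, -0.015, 0, -0.05, 0, 15, 0, 0.005],
)

```text
time: 16.6
tool_pos: [0.4163, 0.2809, 0.253]
ee_rot: [-3.141, -0.717, -2.551]
wrist_force: [0.7, -0.3, -3.7]
width: 0.018
finger_force: 30.0
```

```bash
python3 - <<'E'
from h import *
s=snapshot("scene");p=snapshot("top");cv2.imwrite("pics/s3.png",np.vstack([cv2.resize(s["img"][80:240,240:480],(480,320)),cv2.resize(p["img"][210:370,80:260],(360,320))[:, :].copy() if 0 else cv2.resize(p["img"][210:370,60:300],(480,320))]))
print(find(p,"chunk1",.05));o=robot.get_obs();print(o["wrist_force"])
e=pour(630,34,100,41);rows((*e,.005,1),(*pour(630,34,190,0),.005,1))
E
```

```text
[(0.66, [568.0, 389.0, 16.0, 50.0, 40.0], [139.4, 256.6, 35.2, 13.2])]
[-0.14222476  0.74936763 -3.08098826]
t 16.75 at [416.4 280.9 252.4] rpy [-180.   -41.  -146.2] w 0.0179
1 x 0.001, -0.000, 0.000, 0.1, -0.0, -0.1, 0.005
1 x 0.032, -0.000, 0.069, 0.1, -41.0, -0.1, 0.005
```

View pics/s3.png

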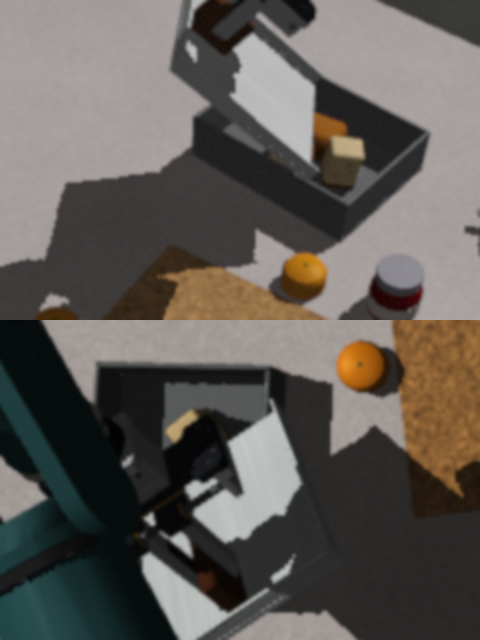

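Call:
servo_tool(
  commands=[0.0, 0, -0.01, 0, 0, 0, 0.005, 0.003, 0, -0.03, 0, -3, 0, 0.005, 0.008, 0, -0.01, 0, -12, 0, 0.005, 0.016, 0, 0.02, 0, -21, 0, 0.005, 0.024, 0, 0.045, 0, -30, 0, 0.005, 0.032, 0, 0.069, 0, -41, 0, 0.005, 0.032, 0, 0.069, 0, -41, 0, 0.005, 0.032, 0, 0.069, 0, -41, 0, 0.005],
)

```text
time: 17.75
tool_pos: [0.3582, 0.2418, 0.2233]
ee_rot: [-3.141, 0.001, -2.551]
wrist_force: [-0.0, 0.3, -2.3]
width: 0.0178
finger_force: 30.0
```

Call:
servo_tool(
  commands=[-0.01, -0.085, 0, 0, 0, 8.8, 0.005, -0.01, -0.085, 0, 0, 0, 8.8, 0.005, -0.04, -0.11, 0, 0, 0, 8.8, 0.005, -0.07, -0.14, 0, 0, 0, 8.8, 0.005, -0.07, -0.14, 0, 0, 0, 8.8, 0.005, -0.07, -0.14, 0, 0, 0, 8.8, 0.005],
)

```text
time: 18.5
tool_pos: [0.4957, 0.1651, 0.2215]
ee_rot: [3.141, -0.002, -2.705]
wrist_force: [0.4, -0.6, -3.1]
width: 0.0179
finger_force: 30.0
```

```bash
python3 - <<'E'
from h import *
p=snapshot("top");s=snapshot("scene");cv2.imwrite("pics/s4.png",cv2.resize(p["img"][160:370,60:390],(660,420)))
print("chunk",find(p,"chunk1",.05),"or",find(p,"orange1",.024));o=robot.get_obs();print(o["wrist_force"])
m=(622.5,29);yaw=6.8;g=local(m,yaw,-77,0);print(g)
rows((*g,100,180+yaw,0,.005,1),(*g,43,180+yaw,0,.005,1))
E
```

```text
chunk [(0.75, [572.0, 389.0, 29.0, 54.0, 11.0], [140.3, 251.8, 27.0, 13.0])] or [(0.78, [454.0, -81.0, 56.0, 57.0, 0.0], [348.0, 299.0, 23.7, 22.7]), (0.69, [609.0, -187.0, 57.0, 61.0, 44.0], [393.5, 230.9, 26.6, 27.3])]
[-0.22282998  0.02231504 -2.98794427]
[546.   19.9]
t 18.7 at [494.2 165.2 222.2] rpy [-180.     0.  -154.9] w 0.0178
1 x 0.015, -0.154, 0.122, -0.0, 0.0, 18.3, 0.005
1 x 0.015, -0.154, 0.179, -0.0, 0.0, 18.3, 0.005
```

View pics/s4.png

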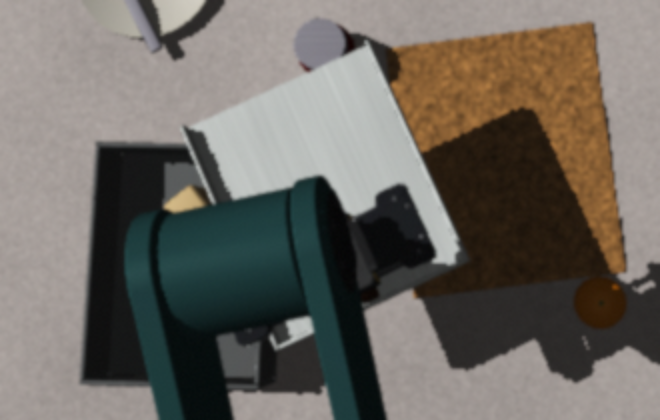

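Call:
servo_tool(
  commands=[0.008, -0.04, 0.01, 0, 0, 5, 0.005, 0.015, -0.1, 0.03, 0, 0, 12, 0.005, 0.015, -0.154, 0.06, 0, 0, 18.3, 0.005, 0.015, -0.154, 0.122, 0, 0, 18.3, 0.005, 0.015, -0.154, 0.122, 0, 0, 18.3, 0.005, 0.015, -0.154, 0.16, 0, 0, 18.3, 0.005, 0.015, -0.154, 0.16, 0, 0, 18.3, 0.005],
)

```text
time: 19.58
tool_pos: [0.5452, 0.0197, 0.062]
ee_rot: [3.141, -0.002, -3.022]
wrist_force: [-0.3, -0.4, -3.3]
width: 0.0179
finger_force: 30.0
```

Call:
servo_tool(
  commands=[0, 0, 0.01, 0, 0, 0, 0.005, 0, 0, 0.02, 0, 0, 0, 0.005, 0, 0, 0.02, 0, 0, 0, 0.005, 0, 0, 0.02, 0, 0, 0, 0.005],
)

```text
time: 20.08
tool_pos: [0.5463, 0.0188, 0.0422]
ee_rot: [-3.141, 0.0, -3.024]
wrist_force: [-0.8, 0.4, -2.8]
width: 0.0177
finger_force: 30.0
```

```bash
python3 - <<'E'
from h import *
o=robot.get_obs();print(o["wrist_force"]);rows((546,19.9,41,186.8,0,.05,1),(455,-82,130,106.8,0,.094,8))
E
```

```text
[-0.83196265  0.3988401  -2.80745386]
t 20.07 at [546.3  18.8  42.2] rpy [-180.     0.  -173.3] w 0.0177
1 x 0.000, 0.001, 0.001, -0.0, 0.0, -0.1, 0.05
8 x 0.102, -0.089, -0.088, 0.0, 0.0, 79.9, 0.094
```

Call:
servo_tool(
  commands=[0, 0, 0.001, 0, 0, 0, 0.018, 0, 0, 0.001, 0, 0, 0, 0.05, 0, 0, 0.001, 0, 0, 0, 0.05, 0, 0, 0.001, 0, 0, 0, 0.05, 0, 0, -0.05, 0, 0, 0, 0.05, 0, 0, -0.088, 0, 0, 0, 0.08, 0.102, -0.089, -0.088, 0, 0, 0, 0.094, 0.102, -0.089, -0.088, 0, 0, 0, 0.094, 0.102, -0.089, -0.088, 0, 0, 0, 0.094, 0.102, -0.089, -0.088, 0, 0, 0, 0.094],
)

```text
time: 21.32
tool_pos: [0.4555, -0.0817, 0.1301]
ee_rot: [3.141, 0.001, -3.025]
wrist_force: [-0.1, -0.1, -0.6]
width: 0.0929
finger_force: 0.0
```

```bash
python3 - <<'E'
from h import *
p=snapshot("top");cv2.imwrite("pics/s5.png",cv2.resize(p["img"][160:370,60:440],(760,420)))
print("chunk",find(p,"chunk1",.05),"or",find(p,"orange1",.024),"scoop",find(p,"scoop",.024));
rows((455,-82,14,186.8,0,.094,1),(*local((622.5,29),6.8,72,0),120,186.8,0,.03,8))
E
```

```text
chunk [(0.78, [557.0, 378.0, 59.0, 54.0, 39.0], [141.0, 254.5, 32.2, 23.7]), (0.31, [742.0, 233.0, 73.0, 72.0, 1.0], [207.9, 170.3, 34.8, 28.7])] or [(0.65, [609.0, -185.0, 58.0, 61.0, 44.0], [390.7, 231.5, 28.2, 26.2]), (0.65, [762.0, -204.0, 71.0, 116.0, 45.0], [397.4, 158.5, 37.3, 44.6]), (0.62, [633.0, 193.0, 61.0, 59.0, 90.0], [228.2, 222.5, 25.7, 22.3])] scoop [(0.59, [623.0, 30.0, 240.0, 205.0, 7.0], [263.1, 182.8, 97.3, 112.9])]
t 21.52 at [456.1 -80.7 129.7] rpy [ 180.     0.  -173.2] w 0.0941
1 x 0.001, -0.001, 0.116, 0.0, 0.0, 0.0, 0.094
8 x -0.250, 0.089, 0.010, 0.0, 0.0, 0.0, 0.03
```

View pics/s5.png

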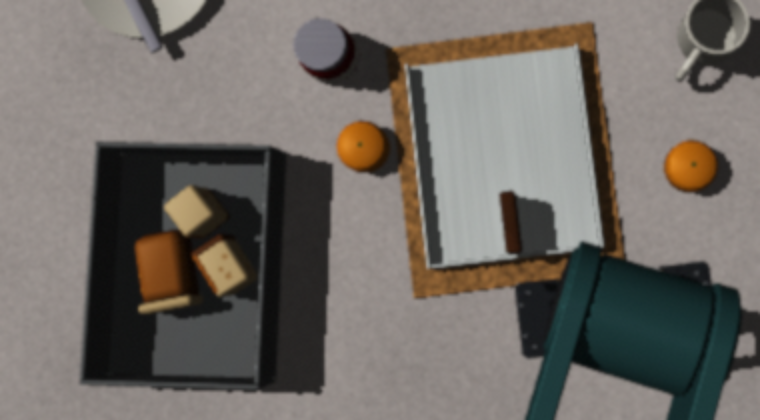

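Call:
servo_tool(
  commands=[0, -0.001, 0.1, 0, 0, 0, 0.094, 0, -0.001, 0.116, 0, 0, 0, 0.094, 0, -0.001, 0.116, 0, 0, 0, 0.094, 0, -0.001, 0.116, 0, 0, 0, 0.04, 0, -0.001, 0.116, 0, 0, 0, 0.04, 0, -0.001, 0.116, 0, 0, 0, 0.04, 0, -0.001, 0.116, 0, 0, 0, 0.04, 0, -0.001, 0.01, 0, 0, 0, 0.04, 0, -0.001, 0.01, 0, 0, 0, 0.04],
)

```text
time: 22.65
tool_pos: [0.4555, -0.0827, 0.1217]
ee_rot: [-3.141, 0.001, -3.024]
wrist_force: [0.2, -1.1, -0.9]
width: 0.0593
finger_force: 30.0
```

Call:
servo_tool(
  commands=[-0.25, 0.09, 0, 0, 0, 0, 0.04, -0.25, 0.09, 0, 0, 0, 0, 0.04, -0.25, 0.09, 0, 0, 0, 0, 0.04, -0.25, 0.09, 0, 0, 0, 0, 0.04, -0.25, 0.09, 0, 0, 0, 0, 0.04, -0.25, 0.09, 0, 0, 0, 0, 0.04],
)

```text
time: 23.4
tool_pos: [0.6934, 0.0369, 0.1183]
ee_rot: [3.141, -0.002, -3.023]
wrist_force: [-0.4, -1.0, -0.1]
width: 0.0592
finger_force: 30.0
```

```bash
python3 - <<'E'
from h import *
c=(623,30)
rows((*local(c,6.8,72,0),24,186.8,0,.04,1),(*local(c,6.8,72,0),120,186.8,0,.08,1),(634,195,120,96.8,0,.094,8))
E
```

```text
t 23.4 at [693.4  36.9 118.3] rpy [ 1.800e+02 -1.000e-01 -1.732e+02] w 0.0592
1 x -0.001, 0.001, 0.094, 0.0, -0.1, 0.0, 0.04
1 x -0.001, 0.001, -0.002, 0.0, -0.1, 0.0, 0.08
8 x 0.040, 0.164, -0.002, -0.1, -0.1, 90.0, 0.094
```

Call:
servo_tool(
  commands=[-0.001, 0.001, 0.08, 0, 0, 0, 0.04, -0.001, 0.001, 0.095, 0, 0, 0, 0.04, -0.001, 0.001, 0.095, 0, 0, 0, 0.04, -0.001, 0.001, 0.095, 0, 0, 0, 0.08, -0.001, 0.001, 0.095, 0, 0, 0, 0.08, -0.001, 0.001, 0.095, 0, 0, 0, 0.08, -0.001, 0.001, 0, 0, 0, 0, 0.08, -0.001, 0.001, 0, 0, 0, 0, 0.08],
)

```text
time: 24.4
tool_pos: [0.6951, 0.0373, 0.1236]
ee_rot: [-3.141, 0.005, -3.024]
wrist_force: [-0.6, -0.4, 0.4]
width: 0.0799
finger_force: 0.0
```

Call:
servo_tool(
  commands=[0.041, 0.163, 0, 0, 0, 90, 0.084, 0.041, 0.163, 0, 0, 0, 90, 0.084, 0.041, 0.163, 0, 0, 0, 90, 0.084, 0.041, 0.163, 0, 0, 0, 90, 0.084, 0.041, 0.163, 0, 0, 0, 90, 0.084, 0.041, 0.163, 0, 0, 0, 90, 0.084, 0.041, 0.163, 0, 0, 0, 90, 0.084, 0.041, 0.163, 0, 0, 0, 90, 0.084, 0.041, 0.163, 0, 0, 0, 90, 0.084, 0.041, 0.163, 0, 0, 0, 90, 0.084],
)

```text
time: 25.65
tool_pos: [0.6341, 0.1944, 0.1199]
ee_rot: [3.141, 0.0, 1.689]
wrist_force: [1.0, -0.2, -0.1]
width: 0.0838
finger_force: 0.0
```

```bash
python3 - <<'E'
from h import *
p=snapshot("top");q=snapshot("wrist")
print("or",find(p,"orange1",.024),find(p,"jam_jar",.07))
o=robot.get_obs();R=Ro.from_euler("xyz",o["ee_rot"]).as_matrix();T=np.eye(4);T[:3,:3]=R;T[:3,3]=o["tool_pos"];q["extrinsics"]=T@np.array(q["hand_eye"])
print("wrist",find(q,"orange1",.024))
a=local((623,30),6.8,0,35)
rows((634,195,14,96.8,0,.084,1),(*a,120,96.8,0,.04,1),(*a,24,96.8,0,.04,1))
E
```

```text
or [(0.97, [609.0, -187.0, 64.0, 58.0, 90.0], [390.1, 229.5, 31.1, 29.3]), (0.86, [691.0, 39.0, 60.0, 61.0, 45.0], [295.7, 198.2, 24.6, 23.8]), (0.69, [634.0, 183.0, 59.0, 40.0, 1.0], [238.5, 221.9, 17.0, 23.3])] [(0.71, [683.0, 36.0, 59.0, 56.0, 0.0], [297.3, 197.7, 22.4, 22.0])]
wrist [(0.81, [693.0, 17.0, 62.0, 45.0, 7.0], [331.5, 415.7, 66.5, 41.3])]
t 25.9 at [634.  194.3 119.8] rpy [180.    0.   96.8] w 0.084
1 x 0.001, 0.000, 0.106, 0.0, 0.0, -0.0, 0.084
1 x -0.127, -0.030, -0.000, 0.0, 0.0, -0.0, 0.04
1 x -0.127, -0.030, 0.096, 0.0, 0.0, -0.0, 0.04
```

Call:
servo_tool(
  commands=[0.001, 0, 0.09, 0, 0, 0, 0.084, 0.001, 0, 0.106, 0, 0, 0, 0.084, 0.001, 0, 0.106, 0, 0, 0, 0.084, 0.001, 0, 0.106, 0, 0, 0, 0.04, 0.001, 0, 0.106, 0, 0, 0, 0.04, 0.001, 0, 0.106, 0, 0, 0, 0.04, 0.001, 0, 0.106, 0, 0, 0, 0.04, 0.001, 0, 0, 0, 0, 0, 0.04, 0.001, 0, 0, 0, 0, 0, 0.04],
)

```text
time: 27.02
tool_pos: [0.6343, 0.1954, 0.1218]
ee_rot: [3.14, -0.0, 1.688]
wrist_force: [0.4, 0.5, 0.8]
width: 0.0588
finger_force: 30.0
```

Call:
servo_tool(
  commands=[-0.128, -0.03, 0, 0, 0, 0, 0.04, -0.128, -0.03, 0, 0, 0, 0, 0.04, -0.128, -0.03, 0, 0, 0, 0, 0.04, -0.128, -0.03, 0, 0, 0, 0, 0.04, -0.128, -0.03, 0.05, 0, 0, 0, 0.04, -0.128, -0.03, 0.085, 0, 0, 0, 0.04, -0.128, -0.03, 0.096, 0, 0, 0, 0.04, -0.128, -0.03, 0.096, 0, 0, 0, 0.04],
)

```text
time: 28.02
tool_pos: [0.6193, 0.0665, 0.0243]
ee_rot: [3.141, -0.0, 1.691]
wrist_force: [-0.1, 0.3, -0.3]
width: 0.0589
finger_force: 30.0
```

```bash
python3 - <<'E'
from h import *
a=local((623,30),6.8,0,35);print(a)
rows((*a,120,96.8,0,.08,1),(610,-189,120,96.8,0,.094,8))
E
```

```text
[618.9  64.8]
t 28.02 at [619.3  66.5  24.3] rpy [180.   -0.   96.9] w 0.0589
1 x -0.002, -0.001, -0.096, 0.0, -0.0, 0.1, 0.08
8 x -0.253, -0.040, -0.096, 0.0, -0.0, 0.1, 0.094
```

Call:
servo_tool(
  commands=[0, 0, 0, 0, 0, 0, 0.072, 0, 0, 0, 0, 0, 0, 0.072, 0, 0, -0.05, 0, 0, 0, 0.072, 0, 0, -0.096, 0, 0, 0, 0.08, -0.253, -0.04, -0.096, 0, 0, 0, 0.084, -0.253, -0.04, -0.096, 0, 0, 0, 0.084, -0.253, -0.04, -0.096, 0, 0, 0, 0.084, -0.253, -0.04, -0.096, 0, 0, 0, 0.084, -0.253, -0.04, -0.096, 0, 0, 0, 0.084, -0.253, -0.04, -0.096, 0, 0, 0, 0.084],
)

```text
time: 29.28
tool_pos: [0.6092, -0.1913, 0.1197]
ee_rot: [3.141, -0.001, 1.687]
wrist_force: [-0.2, 0.4, -0.2]
width: 0.0841
finger_force: 0.0
```

```bash
python3 - <<'E'
from h import *
p=snapshot("top")
print("or",find(p,"orange1",.024))
a=local((623,30),6.8,0,-34)
rows((610,-189,14,96.8,0,.084,1),(*a,120,96.8,0,.04,1),(*a,24,96.8,0,.04,1))
E
```

```text
or [(0.94, [621.0, 66.0, 58.0, 58.0, 90.0], [285.4, 227.1, 23.8, 23.9]), (0.78, [690.0, 39.0, 62.0, 58.0, 45.0], [294.5, 199.1, 27.9, 21.2])]
t 29.38 at [ 609.4 -189.7  119.8] rpy [180.   -0.   96.8] w 0.084
1 x 0.001, 0.001, 0.106, 0.0, -0.0, 0.0, 0.084
1 x 0.182, 0.040, -0.000, 0.0, -0.0, 0.0, 0.04
1 x 0.182, 0.040, 0.096, 0.0, -0.0, 0.0, 0.04
```

Call:
servo_tool(
  commands=[0.001, 0.001, 0.09, 0, 0, 0, 0.084, 0.001, 0.001, 0.106, 0, 0, 0, 0.084, 0.001, 0.001, 0.106, 0, 0, 0, 0.084, 0.001, 0.001, 0.106, 0, 0, 0, 0.04, 0.001, 0.001, 0.106, 0, 0, 0, 0.04, 0.001, 0.001, 0.106, 0, 0, 0, 0.04, 0.001, 0.001, 0.106, 0, 0, 0, 0.04, 0.001, 0.001, 0, 0, 0, 0, 0.04, 0.001, 0.001, 0, 0, 0, 0, 0.04],
)

```text
time: 30.5
tool_pos: [0.6103, -0.1904, 0.1218]
ee_rot: [3.141, 0.001, 1.688]
wrist_force: [0.9, -0.4, -0.4]
width: 0.0594
finger_force: 30.0
```

Call:
servo_tool(
  commands=[0.181, 0.04, 0, 0, 0, 0, 0.04, 0.181, 0.04, 0, 0, 0, 0, 0.04, 0.181, 0.04, 0, 0, 0, 0, 0.04, 0.181, 0.04, 0, 0, 0, 0, 0.04, 0.181, 0.04, 0, 0, 0, 0, 0.04, 0.181, 0.04, 0.05, 0, 0, 0, 0.04, 0.181, 0.04, 0.085, 0, 0, 0, 0.04, 0.181, 0.04, 0.096, 0, 0, 0, 0.04, 0.181, 0.04, 0.096, 0, 0, 0, 0.04],
)

```text
time: 31.62
tool_pos: [0.6285, -0.0077, 0.0244]
ee_rot: [-3.142, 0.001, 1.686]
wrist_force: [-0.1, 0.7, 0.3]
width: 0.0594
finger_force: 30.0
```

```bash
python3 - <<'E'
from h import *
a=local((623,30),6.8,-78,0);print(a)
rows((*a,120,186.8,0,.06,1))
E
```

```text
[545.5  20.8]
t 31.62 at [628.5  -7.7  24.4] rpy [-180.     0.    96.6] w 0.0594
1 x 0.038, -0.079, -0.096, -0.0, 0.0, -90.2, 0.06
```

Call:
servo_tool(
  commands=[0, 0, 0, 0, 0, 0, 0.072, 0, 0, 0, 0, 0, 0, 0.072, 0, 0, -0.05, 0, 0, 0, 0.072, 0, 0, -0.096, 0, 0, 0, 0.07, 0, 0, -0.096, 0, 0, 0, 0.06],
)

```text
time: 32.25
tool_pos: [0.6318, -0.0061, 0.1261]
ee_rot: [3.13, 0.003, 1.688]
wrist_force: [0.8, 1.0, -0.9]
width: 0.0632
finger_force: 0.0
```

Call:
servo_tool(
  commands=[0.038, -0.079, 0, 0, 0, -90.2, 0.06, 0.038, -0.079, 0, 0, 0, -90.2, 0.06, 0.038, -0.079, 0, 0, 0, -90.2, 0.06, 0.038, -0.079, 0, 0, 0, -90.2, 0.06, 0.038, -0.079, 0, 0, 0, -90.2, 0.06, 0.038, -0.079, 0, 0, 0, -90.2, 0.06, 0.038, -0.079, 0, 0, 0, -90.2, 0.06, 0.038, -0.079, 0, 0, 0, -90.2, 0.06, 0.038, -0.079, 0, 0, 0, -90.2, 0.06],
)

```text
time: 33.38
tool_pos: [0.5449, 0.0227, 0.1184]
ee_rot: [3.141, -0.002, -3.017]
wrist_force: [0.4, 0.4, -0.4]
width: 0.0598
finger_force: 0.0
```

```bash
python3 - <<'E'
from h import *
p=snapshot("top");q=snapshot("wrist");cv2.imwrite("pics/s6.png",np.vstack([cv2.resize(q["img"],(400,300)),cv2.resize(p["img"][160:340,220:460],(400,300))]))
print("or",find(p,"orange1",.034))
rows((*local((623,30),6.8,-78,0),41,186.8,0,.06,1))
E
```

```text
or [(0.92, [689.0, 39.0, 56.0, 56.0, 90.0], [297.1, 199.2, 22.2, 23.3]), (0.48, [647.0, -5.0, 47.0, 23.0, 77.0], [314.7, 221.4, 24.3, 16.1]), (0.47, [646.0, 64.0, 23.0, 6.0, 83.0], [292.7, 225.7, 8.8, 2.9])]
t 33.52 at [545.   22.7 118.7] rpy [ 1.800e+02 -1.000e-01 -1.731e+02] w 0.0604
1 x -0.000, -0.002, 0.078, 0.0, -0.1, 0.1, 0.06
```

View pics/s6.png

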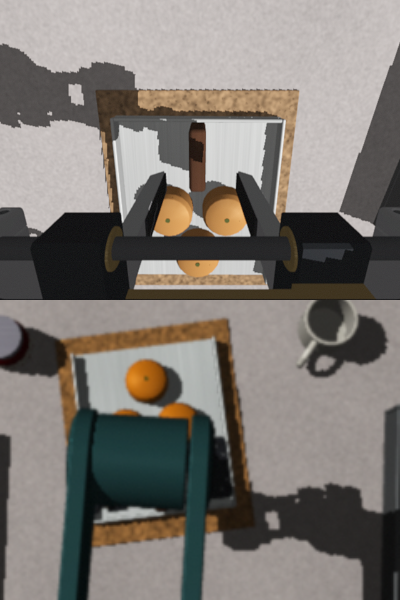

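Call:
servo_tool(
  commands=[0, -0.002, 0.06, 0, 0, 0, 0.06, 0, -0.002, 0.077, 0, 0, 0, 0.06, 0, -0.002, 0.077, 0, 0, 0, 0.06, 0, -0.002, 0.077, 0, 0, 0, 0.005, 0, -0.002, 0.077, 0, 0, 0, 0.005, 0, -0.002, 0.077, 0, 0, 0, 0.005, 0, -0.002, 0.077, 0, 0, 0, 0.005, 0, -0.002, 0.077, 0, 0, 0, 0.005, 0, -0.002, 0.077, 0, 0, 0, 0.005],
)

```text
time: 34.65
tool_pos: [0.5462, 0.0202, 0.0433]
ee_rot: [-3.14, 0.001, -3.021]
wrist_force: [-1.5, -2.0, 2.5]
width: 0.0177
finger_force: 30.0
```

Call:
servo_tool(
  commands=[0, 0, -0.01, 0, 0, 0, 0.005, 0, 0, -0.02, 0, 0, 0, 0.005, 0, 0, -0.04, 0, 0, 0, 0.005, 0, 0, -0.06, 0, 0, 0, 0.005, 0, 0, -0.085, 0, 0, 0, 0.005, 0, 0, -0.11, 0, 0, 0, 0.005, 0, 0, -0.13, 0, 0, 0, 0.005, 0, 0, -0.14, 0, 0, 0, 0.005, 0, 0, -0.14, 0, 0, 0, 0.005],
)

```text
time: 35.78
tool_pos: [0.546, 0.0209, 0.1832]
ee_rot: [-3.141, 0.001, -3.02]
wrist_force: [0.3, -0.3, -4.1]
width: 0.0178
finger_force: 30.0
```

```bash
python3 - <<'E'
from h import *
o=robot.get_obs();print(o["wrist_force"])
P=pour(640,-36,150,0);print(P);rows((*P,.005,1))
E
```

```text
[ 0.30179686 -0.2703867  -4.13742164]
(np.float64(358.3945285081017), np.float64(-260.3888667655656), np.float64(181.0), 144, 0)
t 35.77 at [546.   20.9 183.2] rpy [-180.    0. -173.] w 0.0178
1 x 0.220, -0.257, 0.002, 0.0, 0.0, 43.0, 0.005
```

Call:
servo_tool(
  commands=[0.004, -0.005, 0, 0, 0, 0.9, 0.005, 0.015, -0.018, 0, 0, 0, 3, 0.005, 0.031, -0.036, 0, 0, 0, 6, 0.005, 0.048, -0.057, 0, 0, 0, 9.5, 0.005, 0.068, -0.08, 0, 0, 0, 13.3, 0.005, 0.088, -0.103, 0, 0, 0, 17.2, 0.005, 0.108, -0.126, 0, 0, 0, 21, 0.005, 0.128, -0.149, 0, 0, 0, 25, 0.005, 0.145, -0.169, 0, 0, 0, 28.5, 0.005, 0.158, -0.185, 0, 0, 0, 31, 0.005],
)

```text
time: 37.02
tool_pos: [0.4094, -0.1832, 0.1822]
ee_rot: [-3.141, -0.001, 2.717]
wrist_force: [-0.5, 0.4, -5.1]
width: 0.0177
finger_force: 30.0
```

```bash
python3 - <<'E'
from h import *
rows((*pour(640,-36,150,0),.005,1))
E
```

```text
t 37.02 at [ 409.4 -183.2  182.2] rpy [-1.800e+02 -1.000e-01  1.557e+02] w 0.0177
1 x 0.015, -0.091, 0.001, -0.0, -0.1, 11.7, 0.005
```

Call:
servo_tool(
  commands=[0.002, -0.012, 0, 0, 0, 1.5, 0.005, 0.005, -0.03, 0, 0, 0, 3.8, 0.005, 0.008, -0.05, 0, 0, 0, 6.4, 0.005, 0.011, -0.068, 0, 0, 0, 8.8, 0.005, 0.013, -0.08, 0, 0, 0, 10.4, 0.005, 0.015, -0.088, 0, 0, 0, 11.4, 0.005, 0.015, -0.091, 0, 0, 0, 11.7, 0.005, 0.015, -0.091, 0, 0, 0, 11.7, 0.005],
)

```text
time: 38.02
tool_pos: [0.3607, -0.2588, 0.1827]
ee_rot: [3.141, 0.0, 2.518]
wrist_force: [0.2, 0.3, -4.1]
width: 0.0179
finger_force: 30.0
```

```bash
python3 - <<'E'
from h import *
s=snapshot("scene");cv2.imwrite("pics/s7.png",s["img"][120:420,60:420])
print(find(s,"orange1",.19))
rows(*[(*pour(640,-36,z,t),.005,1) for z,t in((140,5),(128,10),(116,14),(108,17),(102,20),(100,23),(100,26))])
E
```

```text
[(0.92, [465.0, -287.0, 58.0, 78.0, 50.0], [182.4, 235.4, 30.7, 29.5]), (0.85, [424.0, -344.0, 60.0, 80.0, 63.0], [145.2, 241.3, 31.7, 30.9]), (0.7, [497.0, -353.0, 57.0, 76.0, 66.0], [164.1, 265.9, 32.0, 31.3])]
t 38.12 at [ 360.8 -258.6  182.7] rpy [180.   -0.  144.3] w 0.0178
1 x -0.003, -0.003, -0.005, 0.0, 5.0, 0.3, 0.005
1 x -0.008, -0.003, -0.010, -0.0, 10.0, 0.3, 0.005
1 x -0.012, -0.003, -0.011, -0.0, 14.0, 0.3, 0.005
1 x -0.017, -0.003, -0.013, -0.0, 17.0, 0.3, 0.005
1 x -0.022, -0.003, -0.016, -0.0, 20.0, 0.3, 0.005
1 x -0.027, -0.003, -0.023, -0.0, 23.0, 0.3, 0.005
1 x -0.033, -0.003, -0.031, -0.0, 26.0, 0.3, 0.005
```

View pics/s7.png

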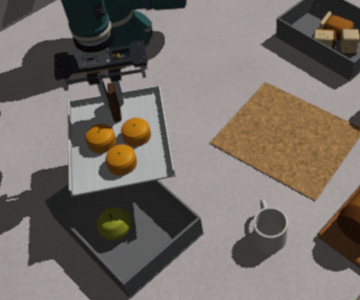

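Call:
servo_tool(
  commands=[-0.003, -0.003, -0.007, 0, 5, 0, 0.005, -0.008, -0.003, -0.012, 0, 10, 0, 0.005, -0.012, -0.003, -0.013, 0, 14, 0, 0.005, -0.017, -0.003, -0.015, 0, 17, 0, 0.005, -0.022, -0.003, -0.018, 0, 20, 0, 0.005, -0.025, -0.003, -0.021, 0, 21.5, 0, 0.005, -0.027, -0.003, -0.025, 0, 23, 0, 0.005, -0.03, -0.003, -0.029, 0, 24.5, 0, 0.005, -0.033, -0.003, -0.033, 0, 26, 0, 0.005, -0.033, -0.003, -0.033, 0, 26, 0, 0.005],
)

```text
time: 39.38
tool_pos: [0.386, -0.281, 0.2157]
ee_rot: [-3.141, -0.454, 2.517]
wrist_force: [-0.1, -1.3, -3.7]
width: 0.0181
finger_force: 30.0
```

Call:
servo_tool(
  commands=[-0.001, 0, -0.005, 0, 1.5, 0, 0.005, -0.002, 0, -0.01, 0, 3, 0, 0.005, -0.003, 0, -0.015, 0, 4.5, 0, 0.005, -0.004, 0, -0.02, 0, 6, 0, 0.005, -0.005, 0, -0.025, 0, 7.5, 0, 0.005, -0.007, 0, -0.03, 0, 9, 0, 0.005, -0.009, 0, -0.035, 0, 10.5, 0, 0.005, -0.011, 0, -0.04, 0, 12, 0, 0.005, -0.013, 0, -0.045, 0, 13.5, 0, 0.005, -0.015, 0, -0.05, 0, 15, 0, 0.005],
)

```text
time: 40.62
tool_pos: [0.4146, -0.3015, 0.2544]
ee_rot: [-3.141, -0.717, 2.517]
wrist_force: [-0.4, 0.2, -3.2]
width: 0.0181
finger_force: 30.0
```

```bash
python3 - <<'E'
from h import *
s=snapshot("scene");cv2.imwrite("pics/s8.png",s["img"][120:420,60:420])
print(find(s,"orange1",.03));print(robot.get_obs()["wrist_force"])
rows((*pour(640,-36,190,0),.005,1))
E
```

```text
[(0.96, [544.0, -456.0, 61.0, 73.0, 52.0], [156.5, 350.5, 32.4, 33.0]), (0.92, [547.0, -371.0, 61.0, 66.0, 51.0], [191.6, 327.1, 29.7, 26.6]), (0.77, [592.0, -413.0, 62.0, 56.0, 86.0], [190.0, 352.7, 31.5, 33.1])]
[ 0.14582054 -0.01452606 -3.399118  ]
t 40.73 at [ 414.8 -301.7  253.5] rpy [-180.   -41.1  144.2] w 0.0177
1 x 0.031, 0.001, 0.070, -0.1, -41.1, 0.2, 0.005
```

View pics/s8.png

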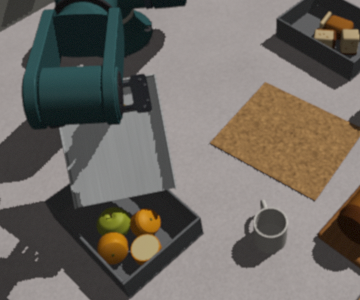

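Call:
servo_tool(
  commands=[0, 0, -0.01, 0, 0, 0, 0.005, 0.003, 0, -0.03, 0, -3, 0, 0.005, 0.008, 0, -0.01, 0, -12, 0, 0.005, 0.016, 0, 0.02, 0, -21, 0, 0.005, 0.024, 0, 0.045, 0, -30, 0, 0.005, 0.031, 0, 0.07, 0, -41, 0, 0.005, 0.031, 0, 0.07, 0, -41, 0, 0.005, 0.031, 0, 0.07, 0, -41, 0, 0.005],
)

```text
time: 41.72
tool_pos: [0.3579, -0.2607, 0.2232]
ee_rot: [-3.141, 0.001, 2.517]
wrist_force: [0.6, -1.3, -2.6]
width: 0.0176
finger_force: 30.0
```

```bash
python3 - <<'E'
from h import *
m=(622.5,29);y=7;g=local(m,y,-77.5,0);print(g)
rows((*g,150,180+y,0,.005,1),(*g,65,180+y,0,.005,1))
E
```

```text
[545.6  19.6]
t 41.73 at [ 357.9 -260.7  223.2] rpy [-1.800e+02  1.000e-01  1.442e+02] w 0.0176
1 x 0.012, 0.337, 0.073, -0.1, 0.1, -42.8, 0.005
1 x 0.012, 0.337, 0.158, -0.1, 0.1, -42.8, 0.005
```

Call:
servo_tool(
  commands=[0.012, 0.06, 0.02, 0, 0, -6, 0.005, 0.012, 0.12, 0.04, 0, 0, -14, 0.005, 0.012, 0.18, 0.06, 0, 0, -22, 0.005, 0.012, 0.23, 0.073, 0, 0, -30, 0.005, 0.012, 0.28, 0.073, 0, 0, -37, 0.005, 0.012, 0.32, 0.073, 0, 0, -42.8, 0.005, 0.012, 0.337, 0.073, 0, 0, -42.8, 0.005, 0.012, 0.337, 0.11, 0, 0, -42.8, 0.005, 0.012, 0.337, 0.158, 0, 0, -42.8, 0.005, 0.012, 0.337, 0.158, 0, 0, -42.8, 0.005],
)

```text
time: 42.98
tool_pos: [0.5424, 0.0192, 0.0591]
ee_rot: [3.14, -0.012, -3.02]
wrist_force: [0.2, -0.3, -2.4]
width: 0.0177
finger_force: 30.0
```

```bash
python3 - <<'E'
from h import *
m=(622.5,29);y=7;g=local(m,y,-77.5,0)
rows((*g,43.5,180+y,0,.005,1))
E
```

```text
t 42.98 at [542.4  19.2  59.1] rpy [ 179.9   -0.7 -173.1] w 0.0177
1 x -0.003, 0.000, 0.016, 0.1, -0.7, -0.1, 0.005
```

Call:
servo_tool(
  commands=[0, 0, 0, 0, 0, 0, 0.005, 0, 0, 0.01, 0, 0, 0, 0.005, 0, 0, 0.02, 0, 0, 0, 0.005, 0, 0, 0.021, 0, 0, 0, 0.005, 0, 0, 0.021, 0, 0, 0, 0.005],
)

```text
time: 43.6
tool_pos: [0.5457, 0.0195, 0.0432]
ee_rot: [-3.141, 0.001, -3.019]
wrist_force: [0.5, -0.2, -1.7]
width: 0.0179
finger_force: 30.0
```

Call:
servo_tool(
  commands=[0, 0, 0.001, 0, 0, 0, 0.018, 0, 0, 0.001, 0, 0, 0, 0.05, 0, 0, 0.001, 0, 0, 0, 0.05, 0, 0, 0.001, 0, 0, 0, 0.05, 0, 0, -0.05, 0, 0, 0, 0.05, 0, 0, -0.1, 0, 0, 0, 0.05, 0.2, -0.1, -0.15, 0, 0, 0, 0.05, 0.2, -0.1, -0.15, 0, 0, 0, 0.05, 0.2, -0.1, -0.15, 0, 0, 0, 0.05, 0.2, -0.1, -0.15, 0, 0, 0, 0.05],
)

```text
time: 44.85
tool_pos: [0.3573, -0.105, 0.1933]
ee_rot: [-3.14, 0.001, -3.019]
wrist_force: [-0.0, 0.4, 0.4]
width: 0.0498
finger_force: 0.0
```

```bash
python3 - <<'E'
from h import *
p=snapshot("top");im=p["img"];cv2.imwrite("pics/s9.png",im)
print("or",find(p,"orange1",.03));print("ch",find(p,"chunk1",.05));print("sc",find(p,"scoop",.024),find(p,"mug",.07),find(p,"jam_jar",.07))
print(robot.get_obs()["tool_pos"])
E
```

```text
or [(0.85, [603.0, -410.0, 62.0, 64.0, 44.0], [488.6, 233.3, 30.9, 26.1]), (0.76, [554.0, -374.0, 62.0, 62.0, 25.0], [475.3, 255.1, 28.3, 26.0]), (0.59, [550.0, -459.0, 61.0, 50.0, 44.0], [511.9, 257.8, 29.0, 26.4])]
ch [(0.79, [495.0, 344.0, 65.0, 52.0, 34.0], [154.5, 279.3, 33.4, 32.4]), (0.71, [619.0, 30.0, 232.0, 200.0, 7.0], [261.2, 184.2, 101.2, 110.9]), (0.56, [556.0, 378.0, 60.0, 51.0, 40.0], [142.3, 253.9, 27.5, 23.8])]
sc [(0.86, [621.0, 31.0, 241.0, 205.0, 7.0], [263.7, 181.4, 96.6, 116.7])] [(0.63, [757.0, -198.0, 78.0, 107.0, 24.0], [396.9, 157.6, 38.2, 44.7])] [(0.83, [737.0, 230.0, 73.0, 71.0, 90.0], [205.1, 172.9, 35.6, 27.0])]
[ 0.35951284 -0.10362349  0.19220898]
```

View pics/s9.png

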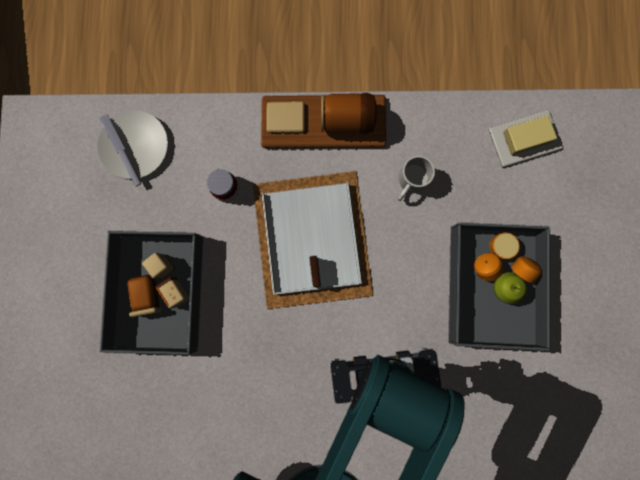

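The top view shows both bread chunks with the heel (px 155,265 and 170,293). All three oranges are with the apple (px 505,245). The empty scoop lies centred and lined up on the mat, and the jar and mug are unmoved.

```bash
python3 -c "
from bench import close_job
print(close_job())"
```

```text
the job is handed in; nothing more can be done
None
```

Job handed in at about 45 s of the 210 s allowed: two bread chunks are in the caddy with the heel, three orange halves in the caddy with the apple, the empty scoop lies flat and centred on its mat, and the jar and mug were not touched.

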